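# Hold the hidden bolt head while the nut is run up

### The arm

A 6-joint arm with a two-finger parallel gripper is mounted at the origin on the work surface. World frame = base frame: x ahead of the robot, y to its left, z up, the work surface at z = 0. Lengths are in m, angles in rad, forces in N, time in s.
With the tool pointing down it reaches from about 0.225 to 0.725 m from the base axis. Payload 3.1 kg.
Tool frame: the origin (TCP) lies at the centre of the arm's flange, where the gripper is bolted on; the fingertips stand 173 mm ahead of it and the grasp point (between the pads) lies 155 mm ahead of it (tip_reach is the distance from the TCP to the fingertips, in m); x points along the fingers, y is the direction in which the jaws open and shut, and the axes are right-handed (so a half turn about x gives the same grasp; the last joint's range is limited). The gripper opens to 85 mm and grips with 20 to 120 N. Pads are 22 mm wide; open, the fingers measure 114 mm over their backs; the gripper's body (76 mm by 85 mm) begins 54 mm behind the grasp point. The pads swing forward as they close: fully open they stand 13 mm farther back than shut.
Start: joints at [1.041, 0.048, 0.099, 1.622, 0, 1.443], TCP at [0.205, 0.483, 0.405] pointing down, gripper open.
Joint ranges: [-2.91, 2.91], [-0.99, 1.94], [-1.21, 1.42], [-2.12, 2.29], [-1.49, 1.47], [-3.14, 3.14]. Speed limits (rad/s): [2.79, 2.79, 3.14, 3.14, 3.14, 3.14].

### API

Orientations are given as a unit quaternion [w, x, y, z].
In Python, from cell import state, camera, close_job, trace, pinpoint, tip_reach gives the robot as it stands.
- The arm moves only by the tool jog_arm, never from a script. Its argument "moves" is a list that holds one entry, the list of rows, each a list of 7 numbers: the finger opening in mm, from 0 to 85.4, then the shift along the tool's x, y, z in mm, then the turn, a rotation vector about the tool's x, y, z in degrees. In form: [[[hand, tx, ty, tz, rx, ry, rz], ...]]. A call has exactly 8 rows; each row is the pose to reach, as a shift and turn from the pose commanded when the call began, along the tool's axes at that moment; what a row does not reach only later rows make up. A row lasts 1/10 s, in which the tool goes at most 50 mm and 8.59 degrees, less where a joint would pass 70% of its speed; a pose out of reach is approached as far as the arm can. A call with a gripper value outside its range is refused whole. The fingers move at their own pace and stop on an object; "force" is the grip in N (left out, the last holds). Time passes only in rows, so rows that repeat a pose let the fingers close, or fill a call up. It gives the time, the measured TCP pose, the force and the opening at its end, in the units of the state.
- state(): the state, without advancing time (a new reading comes with each control period).
- camera(name): name is "side" or "top"; returns a dict with "color" (480x640x3 uint8, red, green, blue), "fov_y" (degrees; the focal length in pixels is half the picture's height over the tangent of half this angle, whatever the lens; pixels are square), "cx", "cy" (the principal point, pixels), "k1" (the pictures are not rectified: a ray, as slopes to the right and down, at radius r is drawn at 1 + k1 r^2 times it, then the intrinsics apply), "R" (3x3) and "t" (3): a world point X has camera coordinates R X + t. Camera axes: x right, y down, z forward; pixel columns grow to the right and rows downward; lengths in m; the calibration is good to about 2 mm. A picture is of the moment at which its call begins. There is no depth.
- close_job(): hands the job in, once; it reports no verdict.
Trained networks look in a picture, given as the dict that the camera call returned (one of the last four; its "shot" number tells which), for a name from the list of things; names that differ only in an ending like _2 or _b are one class to them, and where a whole thing is asked for, a point or a joint stands for the part that bears it (a point fixed in the world has none). Each returns a list of dicts, best first, with "confidence" (0 to 1); they miss things now and then, are a little off and sometimes report something else, mostly with a low value. They report only what shows in the picture. A call takes as long as a camera call.
- trace(picture, target): "pixels" (480x640 bool, what is visible of it).
- pinpoint(picture, target): "xyz" ([x, y, z] in m, in the coordinates of the camera as it stood for that picture, good to about 4 mm: a listed point, or the origin of a listed thing).
The state is a dict: "time": time; "joints": joint angles; "qvel": joint speeds; "joint_efforts": joint torques, N m; "position": TCP position; "eef_rot": TCP orientation; "wrist_force": force on the tool from outside, world axes, zero at the start; "moment": the same for the moment, N m; "width": opening from 0.0 (shut) to 1.0 (fully open).
Only numpy, scipy, OpenCV 4.12 (cv2) and the standard library are available. Lean on these libraries where they do the work, as an engineer would, in place of code of your own. Each camera call takes 0.05 s, during which the arm holds its last target. There are 200 camera calls.

### The job

A nut runner is already turning the nut on the robot's side of the aluminium bracket, but the whole bolt just spins round with it. Reach down into the narrow gap between the bracket and the box-section rail behind it, grasp the hex head of the bolt that is being driven (not the neighbouring bolt, which is done) squarely across two flats, and hold it from turning until the nut has run up tight. Finish still holding the head still, and do not disturb the nut, the magnetic square and the offcut lying loose beside the frame.

Things in the scene. Friction and masses are not known exactly. Their poses are not given: they have to be found in the camera images.
- bolt_head: hex head of the driven bolt, plain steel, 30 mm across flats, 34.6 across corners, 14 mm thick. Origin: its centre, on the level bolt axis, 85 mm above the table, 21 mm behind the bracket's far face (a 24 mm round spacer between). x along the bolt, away from the bracket; y normal to one of the three pairs of flats. Turns about +x at 0.3 rad/s until gripped; 0.15 N m holds it, let go it turns on
- frame: fixed aluminium frame: upright bracket plate 240 mm long (y), 8 thick, top 115 mm up; parallel behind it a box-section rail 340 mm long, 50 thick, top 100 mm up. Origin on the table at mid-length of the plate's far face; x level from plate to rail, z up. Gap x = 0 to 46 mm, open above, clear down to the table at the bolts. Two bolts, 47 to 63 mm either side of the middle; which is driven varies
- drive: fixed nut runner on a stand, on the robot's side of the plate: a black and aluminium cylinder 56 mm across, level along the driven bolt's axis, 18 to 218 mm in front of the plate's far face, top 114 mm above the table. Origin on the table below the bolt axis, at the plate's far face; x along the bolt towards the rail
- tight_bolt: the neighbouring bolt, already tight and fixed, with the same head at the same height and no runner on it. Origin on the table below its axis, at the plate's far face
- socket (a joint): angle of the nut and the runner's socket about the bolt axis (rad, grows as it is driven, about +x); it turns at about 0.3 rad/s, at about 0.22 rad/s while the bolt head is held, and stops when the nut is tight and the head is held
- thread (a joint): how far the nut has run up on the bolt (rad): stays as it is (0.2 to 0.6) while the bolt spins with the nut, grows at about 0.22 rad/s while the head is held, and ends against a stop at 2.0, nut tight, so after 6 to 9 s of holding
- spare_nut: loose square steel nut, 30 x 30 x 16 mm, lying behind the rail; origin under its centre
- square: red and steel magnetic welding square, 90 x 90 x 16 mm, lying behind the rail; origin on its underside
- offcut: flat aluminium offcut 140 x 40 x 6 mm lying on the robot's side of the bracket; origin under its centre

How it is judged:
By the outcome, as a careful person would: the job done as asked, in the order asked, and still so for the second after the job is handed in, while the arm keeps its last pose, push and grip.
It also fails if it takes over 48 s, if anything falls off the work surface, if the arm or the gripper's body presses on something with over 40 N, if the wrist force passes 120 N, or if a joint passes its speed limit or range.

## Working session

There is one attempt and no reset: what is moved stays moved. The work goes in short steps, Python scripts to look and compute and a tool call to move; the robot and the scene stay as the last step left them, time stands still between calls to the robot, and variables do not carry over. Pictures are saved under pics/ and viewed, about 8 in all and at most 12, crops included, and the job is handed in when it is done.

Besides the shell and the picture viewer there is one more tool, called after "Request:" by a JSON object that holds its "op" and its "data". jog_arm: Moves the arm, as the interface text tells. Its arguments: {"type":"object","properties":{"moves":{"type":"array","items":{"type":"array","items":{"type":"array","items":{"type":"number"}}}},"force":{"type":"number"}},"required":["moves"]}

```bash
ls; mkdir -p pics; cat > h.py <<'E'
import numpy as np, cv2
from cell import *
def w(p,xyz): return p["R"].T@(np.array(xyz)-p["t"])
def proj(p,X):
    c=p["R"]@np.array(X)+p["t"]; s=c[:2]/c[2]; s=s*(1+p["k1"]*(s@s)); f=240/np.tan(np.radians(p["fov_y"])/2)
    return s*f+[p["cx"],p["cy"]]
E
python3 - <<'E'
from h import *
s=state(); print(s)
for n in ("top","side"):
    p=camera(n); cv2.imwrite(f"pics/{n}1.png",p["color"][:,:,::-1])
    print(n,p["fov_y"],p["k1"],p["t"],"cam at",-p["R"].T@p["t"])
    for k in ["bolt_head","frame","drive","tight_bolt","spare_nut","square","offcut"]:
        print(k,[(round(d["confidence"],2),np.round(w(p,d["xyz"]),4)) for d in pinpoint(p,k)[:2]])
E
```

```text
pics
{'time': 0.0, 'joints': array([1.04118021e+00, 4.87057205e-02, 9.75649145e-02, 1.62198707e+00,
       3.66105840e-05, 1.44299774e+00]), 'qvel': array([-2.26782731e-03,  7.40792487e-04,  4.80443320e-04,  1.01289686e-03,
       -1.13478574e-03,  9.72301521e-05]), 'joint_efforts': array([-9.14347929e-04, -3.38781309e+01,  3.20015824e+01,  2.02962424e-02,
       -1.18210755e-04, -4.93665013e-06]), 'position': array([0.20521969, 0.48299486, 0.4035236 ]), 'eef_rot': array([ 0.69260494,  0.14033406,  0.69316166, -0.14188609]), 'wrist_force': array([-0.76094392, -0.7130116 ,  0.18649267]), 'moment': array([-0.00719993, -0.00512036, -0.06128199]), 'width': 0.9969503099108911}
top 47.2567869820491 -0.10742219584013186 [0.07190825 0.55480637 1.11738293] cam at [0.45651338 0.06673581 1.1613214 ]
bolt_head [(0.65, array([ 0.5633, -0.1122,  0.0838])), (0.58, array([ 0.686 , -0.1445,  0.0008]))]
frame []
drive []
tight_bolt [(0.95, array([0.5687, 0.014 , 0.0013]))]
spare_nut [(0.66, array([ 0.6852, -0.1443,  0.0035]))]
square [(0.8, array([ 7.179e-01, -3.790e-02, -1.000e-04]))]
offcut [(0.67, array([ 0.4516,  0.15  , -0.0027]))]
side 43.322548919228545 -0.06585475910037167 [-0.56623622  0.10449584  1.14848376] cam at [ 0.53408016 -0.91465397  0.7271343 ]
bolt_head [(0.88, array([ 0.5695, -0.1047,  0.084 ]))]
frame [(0.57, array([ 0.5614, -0.0444, -0.0013]))]
drive []
tight_bolt []
spare_nut [(0.82, array([ 6.871e-01, -1.483e-01,  4.000e-04]))]
square [(0.6, array([ 0.7151, -0.0393, -0.0012]))]
offcut [(0.83, array([ 0.4539,  0.1518, -0.005 ]))]
```

View pics/top1.png

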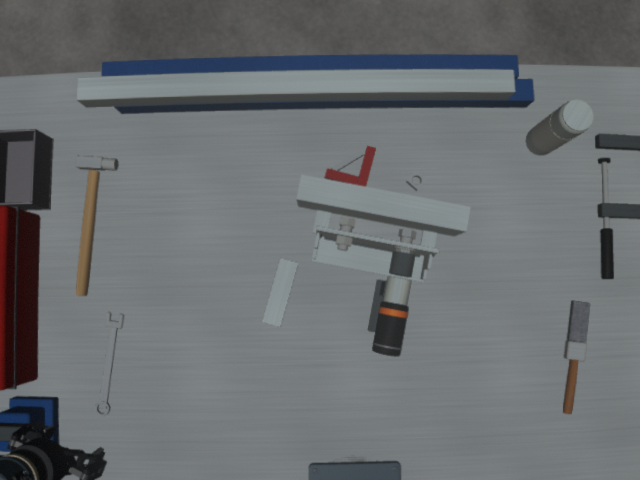

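View pics/side1.png

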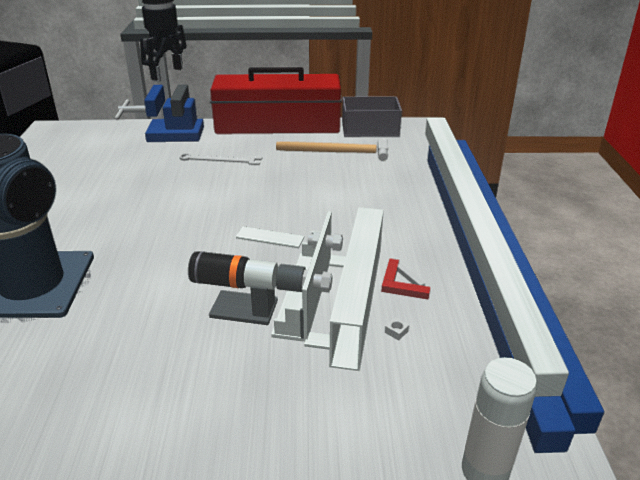

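The driven bolt is the one in line with the runner, near (408,237) in top and (325,282) in side. The tight bolt is at (345,235) in top. The frame is yawed about -10°. I'll crop both views to get precise corners.

```bash
python3 - <<'E'
import cv2,numpy as np
a=cv2.imread("pics/top1.png")[170:290,290:480]; b=cv2.imread("pics/side1.png")[200:375,260:400]
a=cv2.resize(a,None,fx=4,fy=4,interpolation=cv2.INTER_CUBIC); b=cv2.resize(b,None,fx=3.4,fy=3.4,interpolation=cv2.INTER_CUBIC)
cv2.imwrite("pics/c1.png",a);cv2.imwrite("pics/c2.png",b);print(a.shape,b.shape)
E
```

```text
(480, 760, 3) (595, 476, 3)
```

View pics/c1.png

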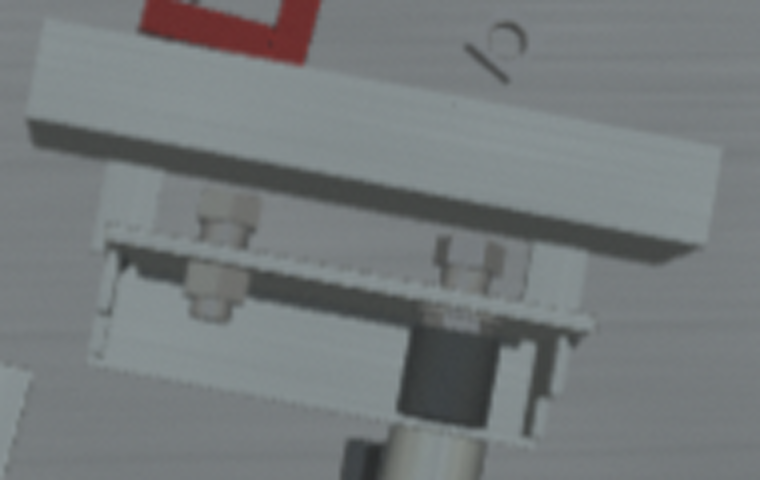

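View pics/c2.png

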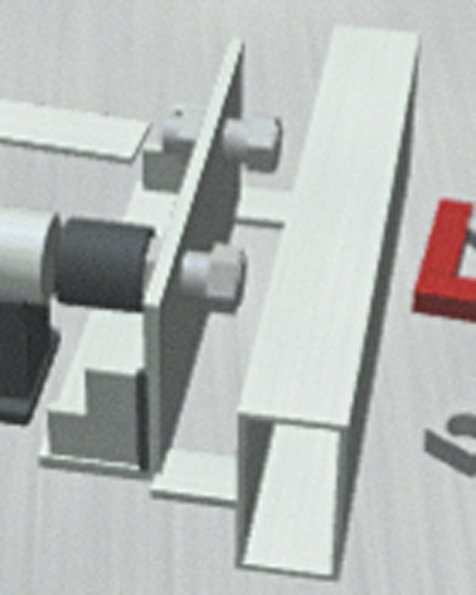

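```bash
cat >> h.py <<'E'
def inv(p,uv,z):   # pixel -> world at height z
    f=240/np.tan(np.radians(p["fov_y"])/2); d=(np.array(uv)-[p["cx"],p["cy"]])/f; s=d.copy()
    for _ in range(20): s=d/(1+p["k1"]*(s@s))
    r=p["R"].T@np.array([*s,1]); c=-p["R"].T@p["t"]; return c+r*(z-c[2])/r[2]
E
python3 - <<'E'
from h import *
from scipy.optimize import least_squares
T=camera("top"); S=camera("side")
F=[(96,170,100),(46,170,100),(96,-170,100),(46,-170,100),(0,120,115),(-8,120,115),(0,-120,115),(-8,-120,115)]
tp=(np.array([(44,20),(27,120),(721,148),(707,242),(107,228),(105,243),(595,318),(588,333)])+.5)/4-.5+[290,170]
sp=(np.array([(418,35),(335,28),(349,424),(240,415),(243,40),(235,40),(160,304),(147,306)])+.5)/3.4-.5+[260,200]
def W(q,P):
    c,s=np.cos(q[2]),np.sin(q[2]); P=np.array(P)/1000
    return np.array([q[0]+c*P[0]-s*P[1],q[1]+s*P[0]+c*P[1],P[2]])
for nm,L in (("both",[(T,tp),(S,sp)]),("top",[(T,tp)]),("side",[(S,sp)])):
    r=least_squares(lambda q:np.concatenate([(proj(p,W(q,f))-u) for p,uv in L for f,u in zip(F,uv)]).ravel(),[.56,-.044,-.17],loss="soft_l1")
    print(nm,r.x,np.degrees(r.x[2])); 
    if nm=="both": q=r.x; print(np.round(r.fun.reshape(-1,2),1).tolist())
c,s=np.cos(q[2]),np.sin(q[2])
for p,uv in ((T,np.array([469.,262])/4+[289.6,169.6]),(S,np.array([217.,280])/3.4+[259.6,199.6])):
    X=inv(p,uv,.085 if p is S else .09); d=X[:2]-q[:2]; print(X,"frame xy",c*d[0]+s*d[1],-s*d[0]+c*d[1])
for p in (T,S):
  for k in ("bolt_head","tight_bolt","drive"):
    for e in pinpoint(p,k)[:1]:
      X=w(p,e["xyz"]); d=X[:2]-q[:2]; print(k,e["confidence"],X,"frame",c*d[0]+s*d[1],-s*d[0]+c*d[1])
for y in (-55,): print("head",W(q,(21,y,85)))
E
```

```text
both [ 0.55616348 -0.04898346 -0.20027387] -11.474847272322622
[[-0.1, -0.5], [-0.6, -0.8], [0.2, -0.9], [-0.2, 0.3], [0.1, -1.1], [-0.1, -0.8], [0.8, -0.9], [1.9, -0.6], [-0.1, -0.7], [-0.7, -1.0], [-0.1, 0.7], [-0.5, -0.6], [-0.4, -0.1], [-2.2, -0.5], [-0.3, 0.6], [-1.4, -0.5]]
top [ 0.5548145  -0.04864529 -0.20020287] -11.470779679788372
side [ 0.55727694 -0.04955913 -0.20285201] -11.62256392813856
[ 0.56112777 -0.10879732  0.09      ] frame xy 0.016764296834074988 -0.05763073012932654
[ 0.56116622 -0.10992242  0.085     ] frame xy 0.01702580091626126 -0.05872569492845947
bolt_head 0.73 [ 0.56508779 -0.10987669  0.08189654] frame 0.020859887274564164 -0.05790072502632903
drive 0.58 [ 0.54816185 -0.10237209 -0.0032281 ] frame 0.0027793175746359325 -0.05391333673692246
bolt_head 0.89 [ 0.56377504 -0.1018306   0.08388671] frame 0.017972714422214146 -0.05027661787793564
head [ 0.56580216 -0.10706182  0.085     ]
```

```bash
cat >> h.py <<'E'
from scipy.spatial.transform import Rotation as Ro
Q=np.array([.55616,-.04898,-.2003])
def WF(P):
    c,s=np.cos(Q[2]),np.sin(Q[2]); P=np.array(P)/1000
    return np.array([Q[0]+c*P[0]-s*P[1],Q[1]+s*P[0]+c*P[1],P[2]])
def delta(P,reach=155):  # frame-mm grasp-point target -> tool shift mm, rotvec deg
    st=state(); R0=Ro.from_quat(st["eef_rot"],scalar_first=True); X=WF(P)+[0,0,reach/1000]
    c,s=np.cos(Q[2]),np.sin(Q[2]); best=None
    for g in (1,-1):
        y=g*np.array([-s,c,0]); x=np.array([0,0,-1.]); R=Ro.from_matrix(np.c_[x,y,np.cross(x,y)])
        rv=np.degrees((R0.inv()*R).as_rotvec())
        if best is None or np.linalg.norm(rv)<np.linalg.norm(best): best=rv
    print(st["time"],"shift",R0.inv().apply(X-st["position"])*1000,"rot",best,"w",st["width"]*85.4,"F",st["wrist_force"],"q6",st["joints"][5], R0.as_matrix().round(3).tolist())
E
python3 -c "
from h import *
print(tip_reach)
delta((21,-57,185))"
```

```text
0.1734
1.2 shift [  64.7042676  -404.22829543  562.98717723] rot [-1.15447774e+01  4.33304388e-04 -1.01912831e-03] w 85.26377780496668 F [ 0.30637679 -0.52407378 -0.0958571 ] q6 1.442987965596523 [[0.0, 0.391, 0.92], [0.0, 0.92, -0.391], [-1.0, 0.0, 0.0]]
```

Request:
{"op": "jog_arm", "data": {"moves": [[[70, 0, -25, 35, -1, 0, 0], [70, 0, -54, 75, -2, 0, 0], [70, 0, -83, 115, -3, 0, 0], [70, 0, -112, 155, -4, 0, 0], [70, 0, -141, 195, -5, 0, 0], [70, 0, -169, 235, -6, 0, 0], [70, 0, -198, 275, -7, 0, 0], [60, 0, -227, 315, -8, 0, 0]]], "force": 60}}

```text
time: 2.0
position: [0.407, 0.1492, 0.405]
eef_rot: [0.701, 0.092, 0.701, -0.092]
wrist_force: [1.0, 1.6, 0.7]
width: 0.704
```

```bash
python3 -c "
from h import *
delta((21,-57,175))"
```

```text
2.0 shift [  75.09174023 -208.58876915  219.65444354] rot [-3.49880499  0.06021015 -0.03855753] w 60.105519728447014 F [1.0130863  1.5831777  0.66901087] q6 0.45775410528128035 [[0.001, 0.258, 0.966], [0.0, 0.966, -0.258], [-1.0, 0.001, 0.001]]
```

Request:
{"op": "jog_arm", "data": {"moves": [[[60, 5, -35, 37, -1, 0, 0], [60, 15, -70, 74, -2, 0, 0], [60, 30, -105, 110, -3, 0, 0], [60, 45, -140, 147, -3.5, 0, 0], [60, 60, -175, 184, -3.5, 0, 0], [60, 75, -208, 219, -3.5, 0, 0], [60, 75, -208.6, 219.7, -3.5, 0, 0], [60, 75, -208.6, 219.7, -3.5, 0, 0]]]}}

```text
time: 2.8
position: [0.5648, -0.109, 0.328]
eef_rot: [0.702, 0.072, 0.704, -0.072]
wrist_force: [-0.4, 0.1, -0.0]
width: 0.701
```

```bash
python3 - <<'E'
from h import *
delta((21,-57,85))
S=camera("side"); T=camera("top")
a=cv2.resize(S["color"][160:300,250:400,::-1],None,fx=4,fy=4,interpolation=cv2.INTER_CUBIC); cv2.imwrite("pics/s2.png",a)
for p in (S,T):
  for e in pinpoint(p,"bolt_head")[:1]: print(e["confidence"],w(p,e["xyz"]))
print(WF((21,-57,85)))
E
```

```text
2.8 shift [8.79715352e+01 5.53520251e-02 8.93006459e-01] rot [-0.21484979 -0.17202343 -0.02392221] w 59.849636506853514 F [-0.40139507  0.08878668 -0.0414968 ] q6 -0.10317362019261912 [[-0.003, 0.203, 0.979], [0.001, 0.979, -0.203], [-1.0, 0.0, -0.003]]
0.85 [ 0.56775604 -0.10275397  0.08288719]
0.57 [ 0.56392662 -0.11035376  0.08360361]
[ 0.56539924 -0.10901863  0.085     ]
```

View pics/s2.png

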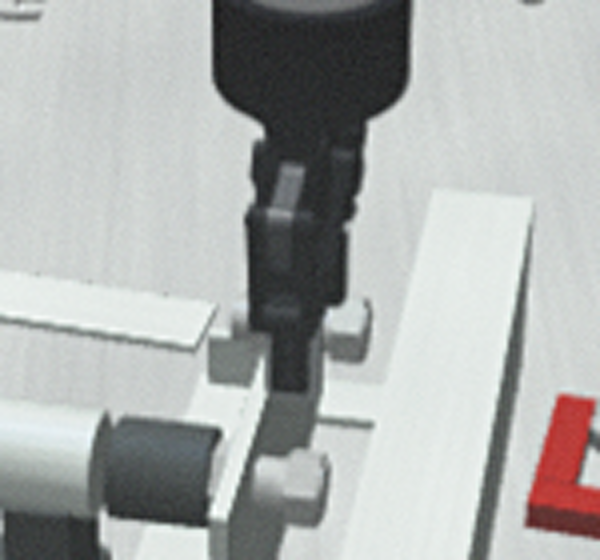

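The gripper hovers over the driven head (crop 300,485), aligned with the gap and with its fingers clear of the plate (crop 265,390). Descending.

Request:
{"op": "jog_arm", "data": {"moves": [[[60, 10, 0, 2.9, 0, 0, 0], [60, 25, 0, 2.9, 0, 0, 0], [60, 40, 0, 2.9, 0, 0, 0], [60, 55, 0, 2.9, 0, 0, 0], [60, 70, 0, 2.9, 0, 0, 0], [60, 80, 0, 2.9, 0, 0, 0], [60, 86, 0, 2.9, 0, 0, 0], [60, 86, 0, 2.9, 0, 0, 0]]]}}

```text
time: 3.8
position: [0.567, -0.1078, 0.2423]
eef_rot: [0.703, 0.071, 0.704, -0.071]
wrist_force: [-0.8, 0.4, 0.3]
width: 0.706
```

```bash
python3 - <<'E'
from h import *
delta((23,-57,86))
S=camera("side"); T=camera("top")
a=cv2.resize(S["color"][215:315,280:380,::-1],None,fx=6,fy=6,interpolation=cv2.INTER_CUBIC)
b=cv2.resize(T["color"][200:260,375:440,::-1],None,fx=3,fy=10,interpolation=cv2.INTER_CUBIC)
b=cv2.resize(T["color"][200:300,390:423,::-1],None,fx=6,fy=6,interpolation=cv2.INTER_CUBIC)
cv2.imwrite("pics/s3.png",np.hstack([a,b]))
E
```

```text
3.8 shift [ 1.30009978 -1.46032129  0.70348389] rot [-0.05353804 -0.12977449 -0.01424168] w 60.31862893774099 F [-0.75337182  0.3500607   0.3064343 ] q6 -0.10291925046385131 [[-0.002, 0.2, 0.98], [0.001, 0.98, -0.2], [-1.0, 0.0, -0.002]]
```

View pics/s3.png

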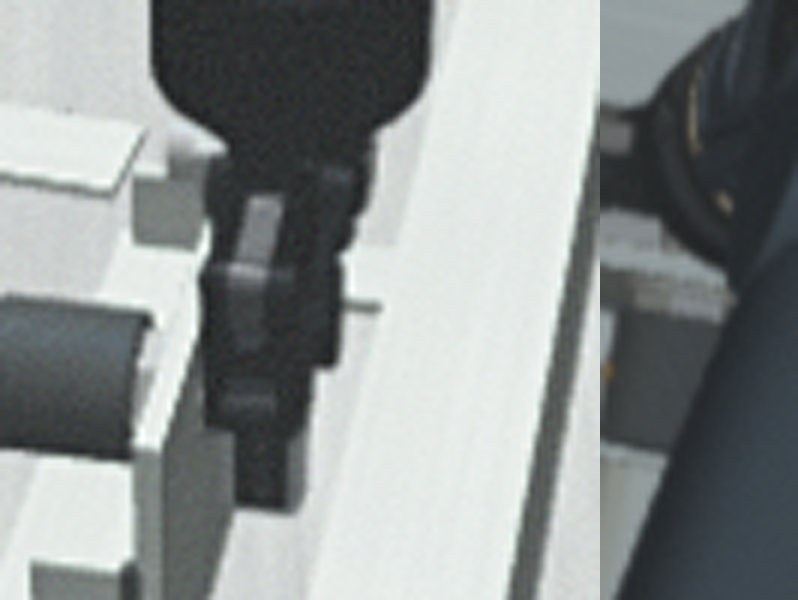

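The fingers straddle the head, with the near finger at (265,470), clear of plate and rail. The head itself is hidden from here, so I'll pre-close just outside its corners and look back at the earlier side picture for the hex phase.

Request:
{"op": "jog_arm", "data": {"moves": [[[50, 0, -0.7, 0.7, 0, 0, 0], [45, 0, -1.5, 0.7, 0, 0, 0], [40, 0, -1.5, 0.7, 0, 0, 0], [38, 0, -1.5, 0.7, 0, 0, 0], [38, 0, -1.5, 0.7, 0, 0, 0], [38, 0, -1.5, 0.7, 0, 0, 0], [38, 0, -1.5, 0.7, 0, 0, 0], [38, 0, -1.5, 0.7, 0, 0, 0]]], "force": 25}}

```text
time: 4.7
position: [0.5678, -0.1095, 0.2437]
eef_rot: [0.704, 0.071, 0.704, -0.071]
wrist_force: [-0.2, -0.9, -1.0]
width: 0.443
```

```bash
python3 - <<'E'
from h import *
delta((23,-57,86))
s2=cv2.imread("pics/s2.png"); s1=cv2.imread("pics/side1.png"); t1=cv2.imread("pics/top1.png")
g=lambda im,n:cv2.resize(im,(n,n),interpolation=cv2.INTER_CUBIC)
cv2.imwrite("pics/z.png",np.hstack([g(s1[265:300,305:340],390),g(s2[420:560,230:370],390)]))
# predicted hex front-face corners in the s2 crop for angle a (flat normal from frame y)
S=camera("side")
for a in range(0,60,10):
    P=[proj(S,WF((28,-57+17.32*np.cos(np.radians(a+30+60*k)),85+17.32*np.sin(np.radians(a+30+60*k))))) for k in range(6)]
    print(a,[(int((u-307.5)*390/35),int((v-265)*390/35)) for u,v in P])
E
```

```text
4.7 shift [ 2.69238704  0.00765728 -0.43872016] rot [-0.0445534  -0.00378605  0.00084393] w 37.85826865087744 F [-0.23041037 -0.88024125 -1.00280139] q6 -0.10540478565813245 [[-0.0, 0.2, 0.98], [-0.0, 0.98, -0.2], [-1.0, -0.0, -0.0]]
0 [(266, 85), (251, 100), (234, 206), (233, 295), (248, 278), (265, 174)]
10 [(265, 79), (248, 113), (233, 225), (235, 301), (252, 264), (266, 155)]
20 [(263, 76), (245, 129), (232, 244), (237, 303), (255, 248), (267, 137)]
30 [(260, 77), (242, 147), (231, 260), (239, 301), (258, 231), (268, 120)]
40 [(257, 81), (239, 166), (231, 275), (242, 297), (260, 212), (268, 106)]
50 [(254, 89), (236, 186), (232, 287), (245, 289), (263, 193), (267, 94)]
```

View pics/z.png

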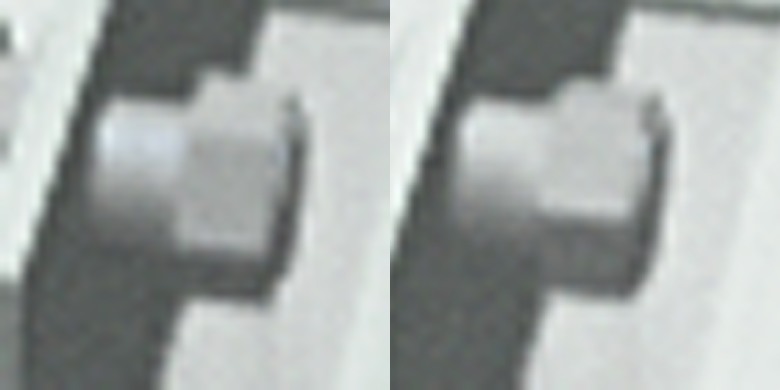

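Matching the facet edges against the predicted hex:

| Picture | t (s) | Flat angle |
|---|---|---|
| Left | 0.4 | ≈ 21° |
| Right | 2.8 | ≈ 3° (mod 60) |

The change agrees with 17.2°/s. Flats will next be square to the jaws at t ≈ 6.1 s, so I'll lower 4 mm, wait and close then.

Request:
{"op": "jog_arm", "data": {"moves": [[[37, 1, 0, -0.4, 0, 0, 0], [37, 2, 0, -0.4, 0, 0, 0], [37, 3, 0, -0.4, 0, 0, 0], [37, 4, 0, -0.4, 0, 0, 0], [36.5, 4, 0, -0.4, 0, 0, 0], [36.5, 4, 0, -0.4, 0, 0, 0], [36.5, 4, 0, -0.4, 0, 0, 0], [36.5, 4, 0, -0.4, 0, 0, 0]]], "force": 40}}

```text
time: 5.55
position: [0.5675, -0.1095, 0.2398]
eef_rot: [0.704, 0.071, 0.703, -0.071]
wrist_force: [0.3, 0.0, 0.0]
width: 0.427
```

Request:
{"op": "jog_arm", "data": {"moves": [[[36.5, 0, 0, 0, 0, 0, 0], [36.5, 0, 0, 0, 0, 0, 0], [36.5, 0, 0, 0, 0, 0, 0], [36.5, 0, 0, 0, 0, 0, 0], [26, 0, 0, 0, 0, 0, 0], [26, 0, 0, 0, 0, 0, 0], [26, 0, 0, 0, 0, 0, 0], [26, 0, 0, 0, 0, 0, 0]]]}}

```text
time: 6.35
position: [0.5675, -0.1092, 0.24]
eef_rot: [0.704, 0.071, 0.703, -0.071]
wrist_force: [-0.1, 2.0, 1.7]
width: 0.344
```

```bash
python3 -c "
from h import *
delta((23,-57,86)); print(state()['moment'])"
```

```text
6.35 shift [-1.04950191 -0.20855473 -0.07308257] rot [-0.03209945  0.01227679 -0.03648246] w 29.400939246956934 F [-0.06642449  1.99735231  1.70269796] q6 -0.10548088218737661 [[0.0, 0.2, 0.98], [0.001, 0.98, -0.2], [-1.0, 0.001, 0.0]]
[ 0.39818325  0.0319096  -0.00625524]
```

Width is 29.4 mm, so the jaws are on the flats and not the corners. I'll firm the grip and hold while monitoring.

Request:
{"op": "jog_arm", "data": {"moves": [[[20, 0, 0, 0, 0, 0, 0], [20, 0, 0, 0, 0, 0, 0], [20, 0, 0, 0, 0, 0, 0], [20, 0, 0, 0, 0, 0, 0], [20, 0, 0, 0, 0, 0, 0], [20, 0, 0, 0, 0, 0, 0], [20, 0, 0, 0, 0, 0, 0], [20, 0, 0, 0, 0, 0, 0]]], "force": 70}}

```text
time: 7.15
position: [0.5675, -0.1093, 0.24]
eef_rot: [0.704, 0.071, 0.703, -0.071]
wrist_force: [-0.9, 4.5, 5.1]
width: 0.333
```

```bash
python3 - <<'E'
from h import *
def rep():
    s=state(); print(round(s["time"],2),"w %.2f"%(s["width"]*85.4),s["wrist_force"].round(1),s["moment"].round(3),s["position"].round(4))
rep(); p=camera("side"); d0=p["color"].astype(int)
for i in range(10):
    for _ in range(20): pinpoint(p,"bolt_head")
    rep()
q=camera("side"); 
a=p["color"][215:315,240:340,::-1]; b=q["color"][215:315,240:340,::-1]
cv2.imwrite("pics/hold.png",cv2.resize(np.hstack([a,b]),None,fx=4,fy=4,interpolation=cv2.INTER_CUBIC))
E
```

```text
7.15 w 28.44 [-0.9  4.5  5.1] [ 0.83   0.255 -0.02 ] [ 0.5675 -0.1093  0.24  ]
8.2 w 28.30 [-1.2  3.5  4.8] [ 0.791  0.28  -0.05 ] [ 0.5675 -0.1093  0.24  ]
9.2 w 28.81 [-0.3  4.2  5.5] [0.819 0.271 0.003] [ 0.5675 -0.1093  0.24  ]
10.2 w 28.84 [-1.7  4.3  6.2] [ 0.782  0.305 -0.015] [ 0.5675 -0.1092  0.24  ]
11.2 w 28.78 [-1.4  3.7  5.2] [ 0.879  0.294 -0.054] [ 0.5675 -0.1093  0.24  ]
12.2 w 28.76 [-1.1  4.6  4.7] [ 0.796  0.27  -0.009] [ 0.5675 -0.1093  0.24  ]
13.2 w 29.00 [-0.8  4.   5.4] [0.841 0.218 0.001] [ 0.5675 -0.1092  0.24  ]
14.2 w 28.48 [-1.4  4.6  5.3] [ 0.894  0.188 -0.021] [ 0.5675 -0.1092  0.24  ]
15.2 w 28.64 [-1.8  3.6  5.6] [ 0.885  0.309 -0.015] [ 0.5675 -0.1093  0.24  ]
16.2 w 28.48 [-1.   3.4  4.7] [ 0.904  0.312 -0.075] [ 0.5675 -0.1093  0.24  ]
17.2 w 28.62 [-1.6  3.8  5.6] [ 0.903  0.252 -0.   ] [ 0.5675 -0.1093  0.24  ]
```

```bash
python3 - <<'E'
from h import *
f=lambda:np.mean([camera("side")["color"].astype(float) for _ in range(4)],0)
a=f(); p=camera("side")
for _ in range(40): pinpoint(p,"bolt_head")
b=f(); d=np.abs(a-b).max(2)[215:315,240:340]; print(state()["time"],state()["width"]*85.4,"max diff",d.max(),"mean",d.mean(), np.argwhere(d>d.max()*.7)[:8].tolist())
h=cv2.imread("pics/hold.png"); x=cv2.resize(h,(200,100),interpolation=cv2.INTER_AREA).astype(float); e=np.abs(x[:,:100]-x[:,100:]).max(2)
print("7.2 vs 17.2:",e.max(),e.mean())
E
```

```text
19.7 28.798789098277762 max diff 9.5 mean 1.864425 [[5, 85], [55, 4], [55, 41], [55, 54], [56, 3], [58, 81], [62, 85], [71, 37]]
7.2 vs 17.2: 119.0 3.5413
```

View pics/hold.png

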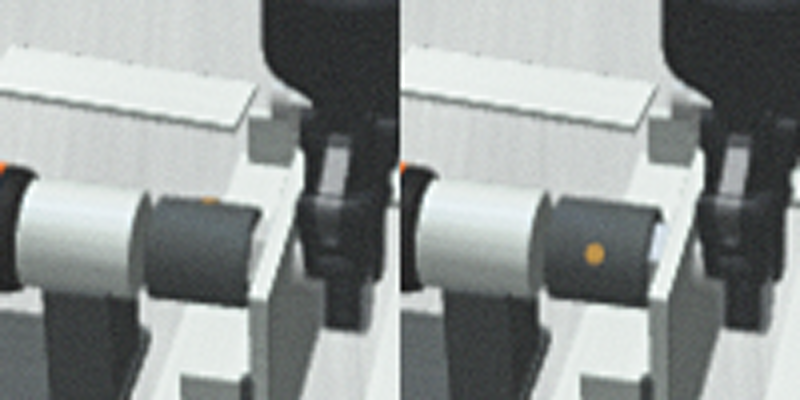

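In the hold pictures the socket's orange dot moved from (210,202) to (595,253), so the nut ran while the head was held. Over the last 2.3 s nothing moves beyond noise, so the nut is tight. Handing in.

```bash
python3 - <<'E'
from h import *
p=camera("top")
for k in ("spare_nut","square","offcut"): print(k,[w(p,e["xyz"]).round(3) for e in pinpoint(p,k)[:1]])
print(state()["width"]*85.4); print(close_job())
E
```

```text
spare_nut [array([ 0.687, -0.147,  0.005])]
square [array([ 0.717, -0.04 , -0.001])]
offcut [array([ 0.457,  0.147, -0.004])]
28.796217199630792
the job is handed in; nothing more can be done
None
```

The nut ran up tight while the arm held the driven bolt's head. I handed the job in at about 20 s with the head still gripped at 70 N.

I lowered the fingers into the gap over the driven (right-hand, −y) bolt. I timed the close from the hex angle seen in two side pictures, so the jaws met two flats.

- **Grip:** The width was 29.4 mm on first contact, at 40 N. At 70 N it stayed between 28.3 and 29.0 mm. That is slightly under the nominal 30 mm, which I put down to pad give. It is well below the 34.6 mm across corners.
- **Nut tight:** The socket's orange dot turned between 7.2 and 17.2 s. Averaged pictures about 2.3 s apart, up to 19.7 s, then showed no motion beyond noise. I had no direct reading of the thread.
- **Forces and surroundings:** Wrist force stayed under about 9 N in every reading. The spare nut and square were where they started, within about 3 mm. The offcut read about 6 mm off its first top-view position. That is a little more than the networks' stated 4 mm accuracy, but the arm never went near it.
- **Disagreement:** The side view's estimate of the bolt's sideways position was about 7 mm off the others. I used the corner fit and the top view, and the grip bore that out.

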